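# Fish a dropped washer out from under the wire shelf

## Task

A thick steel washer has slid under the low wire shelf, beside a bottle cap. Take the flat rubber-soled stick by its handle, slip it under the shelf, press its sole gently down on the washer and drag the washer out to the open bench in front of the shelf; then lay the stick flat on the bench, clear of the shelf, and put the washer into the steel parts tray with the nut. Press the washer, or the bench under the shelf, lightly (never more than about 10 N), do not knock the shelf, never reach under it with the fingers, and leave everything else where it is.

Things in the scene. Friction and masses are not known exactly. Their poses are not given: they have to be found in the camera images.
- washer: thick flat steel washer lying on the bench under the shelf: outside diameter 36 mm, bore 14 mm, 5 mm thick, 34 g. Origin at the centre of its underside, z axis up. It lies 35 to 85 mm in from the shelf's front edge.
- stick: retrieving stick, rigid, 110 g, lying flat on the bench. Wooden handle 20 mm wide (y), 24 mm high, from x = -46 to +22 mm; origin on its underside, which is where to grip it. A flat steel strip (24 mm wide, 4 to 7 mm above the underside) runs on from the handle along +x to x = 126 mm; under its end is a rubber sole, level with the handle's underside
- stick_tip (a point): centre of the underside of the stick's rubber sole (22 x 24 mm, 4 mm thick), 115 mm along +x from the stick's origin. A press of 4 to 7 N drags the washer along; with about 1 N the sole slips off it. The stick turns a little in the grip under load: grip it with 80 N or more
- shelf: low chrome wire shelf standing fixed on the bench, open on all sides: 200 mm deep (x), 320 mm wide (y). Clear height below its front rod 34 mm; its deck of wires (25 mm apart) is 46 mm above the bench. 12 mm round feet at the four corners. Origin on the bench below its middle; its front edge, towards the robot, is at x = -100 mm. The things on it stand at least 100 mm behind the front edge.
- shelf_front (a point): middle of the shelf's front edge, at bench height
- tray: steel parts tray fixed to the bench, 150 x 100 mm outside (x, y), 24 mm high, walls and floor 3 mm. Origin under its middle. The nut lies in its +x half, 50 mm from the middle; the other half is free.
- table: the bench; its top is at z = 0
- cap: white plastic bottle cap, 32 mm across and 14 mm high, lying under the shelf at least 60 mm from the washer, to one side; leave it alone
- nut: steel hex nut, 21 mm across its corners and 10 mm high, in the tray
- detergent: white detergent bottle, 68 mm across, 170 mm high, standing on the shelf
- spray_can: aluminium can, 50 mm across, 120 mm high, standing on the shelf
- carton: white carton 60 x 85 x 100 mm standing on the shelf
- level_foot: machine levelling foot, 44 mm across and 64 mm high, standing on the bench at the left
- screwdriver: screwdriver lying on the bench at the right
Mind the look-alikes: they are no part of the job. What is shaped like the stick but purple is not meant. What is shaped like the tray but green is not meant.

How it is judged:
By the outcome, as a careful person would: the job done as asked, in the order asked, and still so for the second after the job is handed in, with the robot touching nothing.
It also fails if it takes over 67 s, if anything falls off the work surface, if the arm or the gripper's body presses on something with over 40 N, if the wrist force passes 120 N, or if a joint passes its speed limit or range.

## Robot

A 7-joint arm with a two-finger parallel gripper is mounted at the origin on the work surface. World frame = base frame: x ahead of the robot, y to its left, z up, the work surface at z = 0. Lengths are in m, angles in rad, forces in N, time in s.
With the tool pointing down it reaches from about 0.375 to 0.925 m from the base axis. Payload 3.1 kg.
Tool frame: the origin (TCP) lies between the finger pads; the fingertips stand 19 mm ahead of it and the grasp point (between the pads) is the TCP; z points along the fingers, y is the line along which they close (so a half turn about z gives the same grasp; the last joint's range is limited). The gripper opens to 85 mm and grips with 20 to 120 N. Pads are 22 mm wide; open, the fingers measure 114 mm over their backs; the gripper's body (76 mm by 85 mm) begins 54 mm behind the grasp point. The pads swing forward as they close: fully open they stand 13 mm farther back than shut.
Start: joints at [-0.098, 0.383, 0.044, 1.598, -0.018, 1.161, -0.05], TCP at [0.65, 0, 0.25] pointing down, gripper open.
Joint ranges: [-2.61, 2.61], [-0.41, 2.15], [-1.48, 1.57], [0, 2.5], [-1.57, 4.71], [0.05, 1.97], [-2.85, 2.85]. Speed limits (rad/s): [2.79, 2.79, 3.14, 3.14, 3.14, 3.14, 3.14].

## Interface

Orientations are given as a unit quaternion [x, y, z, w].
In Python, from bench import move_ptp, movel, move_j, move_gripper, pause, inverse_kinematics, read_camera, camera_params, MotionError, sign_off, look_for, tip_of, read_time_s, read_qpos, read_joint_vel, read_effort, read_eef_pos, read_tcp_rot, read_ft_force, read_ft_torque, read_finger_gap, read_grasp_force gives the robot as it stands. Calls block until the motion is done:
- move_ptp(position, orientation): joint-space move of the TCP to a pose.
- movel(position, orientation=None, speed=0.15): straight line of the TCP; orientation=None keeps the orientation; speed is the mean speed in m/s.
- move_j(angles): joint-space move.
- move_gripper(opening, effort=None): finger opening in m; effort is the grip in N (None keeps the last); returns when the fingers have stopped.
- pause(seconds).
- inverse_kinematics(position, orientation): joint angles nearest the present ones, or None.
- read_camera(name): name is "scene" or "side" or "wrist"; returns the picture (400x640x3 uint8, red, green, blue); there is no depth.
- camera_params(name): a dict with "K" (3x3 intrinsics, pixels), "camera_from_world" (4x4, takes a point from world to camera coordinates). Camera axes: x right, y down, z forward; pixel columns grow to the right and rows downward; lengths in m; the calibration is good to about 2 mm. A picture is of the moment at which its call begins: read the wrist's pose just before it. camera_params takes no time and is no camera call; for the wrist camera it gives the pose at the moment of the call.
A pose or a line that the arm cannot do raises MotionError and nothing moves.
- sign_off(): hands the job in; it is judged then, once.
Trained networks look in the newest picture that a camera, given by its name, has taken for a name from the list of things; names that differ only in an ending like _2 or _b are one class to them, and where a whole thing is asked for, a point or a joint stands for the part that bears it (a point fixed in the world has none). Each returns a list of dicts, best first, with "confidence" (0 to 1); they miss things now and then, are a little off and sometimes report something else, mostly with a low value. They report only what shows in the picture. A call takes as long as a camera call. They do not tell look-alikes from the thing itself.
- look_for(camera, name): "at" ([column, row] in pixels, amid what is visible of it).
- tip_of(camera, name): "at" ([column, row] in pixels: a listed point, or the origin of a listed thing).
Readings, each from a call of its own:
- read_time_s(): time.
- read_qpos(): joint angles.
- read_joint_vel(): joint speeds.
- read_effort(): joint torques, N m.
- read_eef_pos(): TCP position.
- read_tcp_rot(): TCP orientation.
- read_ft_force(): force on the tool from outside, world axes, zero at the start.
- read_ft_torque(): the same for the moment, N m.
- read_finger_gap(): finger opening in m.
- read_grasp_force(): force on a finger pad.
Only numpy, scipy, OpenCV 4.12 (cv2) and the standard library are available. Lean on these libraries where they do the work, as an engineer would, in place of code of your own. Each camera call takes 0.05 s, during which the arm holds its last target. There are 200 camera calls.

## Working session

There is one attempt and no reset: what is moved stays moved. The work goes in short steps, each a Python script; the robot and the scene stay as the last script left them, time stands still between calls to the robot, and variables do not carry over. Pictures are saved under pics/ and viewed, at most 10 in all, crops included, and the job is handed in when it is done.

```bash
mkdir -p pics; ls
cat > h.py <<'E'
import numpy as np, cv2
from bench import *
def P(c):
    d=camera_params(c); return np.array(d["K"]),np.array(d["camera_from_world"])
def shot(c,fn=None):
    p=P(c); im=read_camera(c)
    if fn: cv2.imwrite("pics/"+fn,im[:,:,::-1])
    return im,p
def ray(p,px):
    K,T=p; R=T[:3,:3]; o=-R.T@T[:3,3]
    d=R.T@np.linalg.inv(K)@np.array([px[0],px[1],1.]); return o,d/np.linalg.norm(d)
def onz(p,px,z):
    o,d=ray(p,px); return o+d*(z-o[2])/d[2]
def tri(obs):
    A=np.zeros((3,3));b=np.zeros(3);rs=[ray(*x) for x in obs]
    for o,d in rs:
        M=np.eye(3)-np.outer(d,d);A+=M;b+=M@o
    X=np.linalg.solve(A,b)
    return X,[float(np.linalg.norm(np.cross(X-o,d))) for o,d in rs]
def proj(p,X):
    K,T=p; c=T[:3,:3]@np.asarray(X)+T[:3,3]; q=K@c; return q[:2]/q[2]
E
python3 - <<'E'
from h import *
ims=[]
for c in ["scene","side"]:
    im,p=shot(c,c+"0.png"); K,T=p
    print(c,K[0,0],-T[:3,:3].T@T[:3,3],T[2,:3])
    for n in ["washer","stick","tray","cap","nut","shelf"]:
        r=look_for(c,n); print(n,[(np.round(x["at"]).tolist(),round(x["confidence"],2),np.round(onz(p,x["at"],0.0),3).tolist()) for x in r[:3]])
    for n in ["stick_tip","stick","shelf_front","tray","washer","shelf"]:
        r=tip_of(c,n); print("tip",n,[(np.round(x["at"],1).tolist(),round(x["confidence"],2),np.round(onz(p,x["at"],0.0),3).tolist()) for x in r[:3]])
print(read_time_s(),read_tcp_rot())
E
```

```text
pics
scene 408.56279730639784 [ 0.93645736 -0.58878556  1.18031179] [-0.29876917  0.4001879  -0.86636403]
washer [([354.0, 230.0], 0.63, [0.695, -0.048, 0.0])]
stick [([332.0, 103.0], 0.6, [0.315, 0.347, 0.0]), ([364.0, 220.0], 0.31, [0.7, 0.002, 0.0])]
tray [([240.0, 242.0], 0.91, [0.436, -0.304, 0.0]), ([160.0, 257.0], 0.57, [0.278, -0.493, 0.0])]
cap [([361.0, 203.0], 0.56, [0.656, 0.05, 0.0])]
nut []
shelf [([369.0, 223.0], 0.67, [0.719, 0.002, 0.0])]
tip stick_tip [([336.5, 85.5], 0.66, [0.271, 0.434, 0.0]), ([385.2, 148.3], 0.46, [0.595, 0.291, 0.0])]
tip stick [([331.7, 110.1], 0.7, [0.334, 0.317, 0.0]), ([359.1, 204.7], 0.69, [0.655, 0.04, 0.0]), ([217.6, 295.2], 0.31, [0.503, -0.47, 0.0])]
tip shelf_front [([338.4, 206.5], 0.66, [0.605, -0.008, 0.0])]
tip tray [([240.4, 241.9], 0.94, [0.438, -0.303, 0.0]), ([161.2, 258.4], 0.66, [0.285, -0.494, 0.0])]
tip washer [([348.6, 229.0], 0.57, [0.679, -0.055, 0.0])]
tip shelf [([366.2, 226.1], 0.96, [0.718, -0.011, 0.0])]
side 433.73899157850235 [-0.0147599   0.62787731  0.8804832 ] [ 0.44917552 -0.56789159 -0.68973944]
washer [([28
[... 381 characters left out ...]

shelf [([253.0, 186.0], 0.95, [0.741, -0.02, 0.0]), ([411.0, 136.0], 0.42, [0.481, -0.527, 0.0])]
tip stick_tip [([206.9, 276.6], 0.61, [0.604, 0.293, 0.0])]
tip stick [([235.9, 308.9], 0.9, [0.481, 0.315, 0.0]), ([288.1, 347.4], 0.58, [0.322, 0.315, 0.0])]
tip shelf_front [([282.9, 203.7], 0.67, [0.619, -0.015, 0.0])]
tip tray [([458.3, 161.4], 0.82, [0.292, -0.491, 0.0]), ([390.9, 170.7], 0.63, [0.442, -0.326, -0.0]), ([265.8, 153.3], 0.37, [0.819, -0.162, 0.0])]
tip washer [([275.9, 187.1], 0.49, [0.683, -0.057, 0.0]), ([210.0, 279.1], 0.44, [0.592, 0.293, 0.0])]
tip shelf [([256.0, 189.1], 0.56, [0.725, -0.015, 0.0])]
1.3 [ 7.07098488e-01  7.07115074e-01  2.90511532e-05 -1.16505855e-05]
```

View pics/scene0.png

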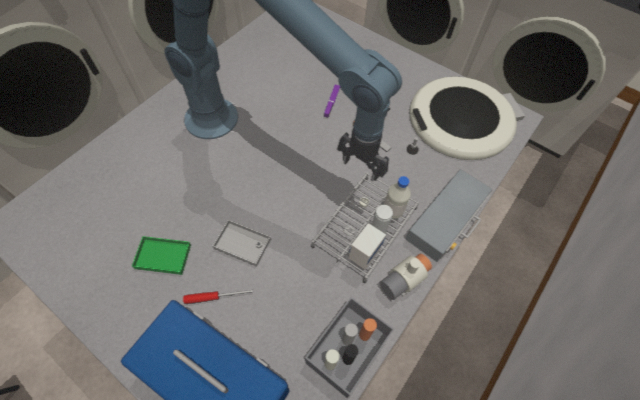

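View pics/side0.png

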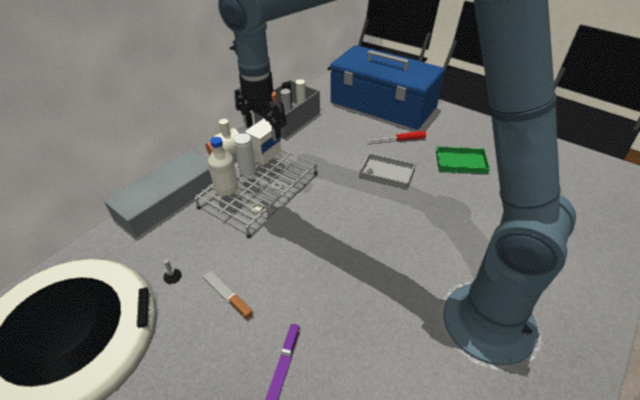

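The scene view shows the wooden stick hidden behind the gripper. The side view shows it at about (235,300), with its strip reaching (207,275). The purple decoy is at (285,360), the grey tray at (387,170), the green decoy at (462,160), the cap at (258,209) and the washer near (277,186). Next I'll look with the wrist camera.

Run:
```python
from h import *
q=read_tcp_rot()
import pickle
def show(c,p,names,f,z=0.):
    for n in names:
        r=f(c,n); print(f.__name__,n,[(np.round(x["at"],1).tolist(),round(x["confidence"],2),np.round(onz(p,x["at"],z),3).tolist()) for x in r[:3]])
ps={}
for i,pos in enumerate([[0.62,-0.06,0.36],[0.56,0.0,0.36],[0.50,0.27,0.30],[0.56,0.31,0.30]]):
    move_ptp(pos,q); pause(.2)
    im,p=shot("wrist",f"w{i}.png"); ps[i]=p
    print(i,read_time_s(),-p[1][:3,:3].T@p[1][:3,3],p[1][2,:3])
    if i<2: show("wrist",p,["washer","cap","shelf_front","shelf"],tip_of); show("wrist",p,["washer"],look_for)
    else: show("wrist",p,["stick","stick_tip"],tip_of); show("wrist",p,["stick"],look_for)
pickle.dump(ps,open("ps.pkl","wb"))
a=cv2.imread("pics/w0.png");b=cv2.imread("pics/w2.png")
cv2.imwrite("pics/m1.png",a)
```

```text
0 2.125 [0.61971088 0.01996471 0.48265778] [-0.00193854 -0.3023777  -0.95318622]
call washer [([360.8, 151.6], 0.51, [0.68, -0.059, 0.0])]
call cap [([351.5, 74.3], 0.8, [0.661, 0.055, 0.0]), ([250.8, 271.5], 0.25, [0.491, -0.275, 0.0])]
call shelf_front []
call shelf [([383.3, 124.6], 0.63, [0.713, -0.017, 0.0])]
call washer [([361.6, 157.8], 0.48, [0.681, -0.068, 0.0])]
1 3.0583 [0.56074047 0.07715871 0.48476043] [ 5.59250038e-04 -3.03509040e-01 -9.52828395e-01]
call washer [([397.5, 183.2], 0.49, [0.685, -0.055, 0.0])]
call cap [([387.8, 115.9], 0.65, [0.662, 0.052, 0.0])]
call shelf_front []
call shelf [([413.7, 161.2], 0.87, [0.708, -0.018, 0.0]), ([457.6, 223.7], 0.42, [0.793, -0.127, 0.0])]
call washer [([395.2, 190.0], 0.68, [0.682, -0.067, 0.0])]
2 4.65 [0.50157413 0.3465401  0.42521048] [ 7.87175904e-04 -3.03211948e-01 -9.52922817e-01]
call stick [([307.1, 126.2], 0.82, [0.482, 0.312, 0.0]), ([186.1, 125.0], 0.57, [0.317, 0.314, 0.0])]
call stick_tip [([142.4, 32.8], 0.97, [0.279, 0.426, 0.0]), ([387.3, 137.3], 0.61, [0.592, 0.296, 0.0]), ([239.6, 315.2], 0.23, [0.363, 0.004, 0.0])]
call stick [([168.2, 91.0], 0.85, [0.3, 0.358, 0.0]), ([335.8, 133.0], 0.8, [0.521, 0.302, 0.0]), ([457.4, 273.5], 0.63, [0.716, 0.081, 0.0])]
3 5.4417 [0.5594814  0.38797428 0.42487599] [ 6.77877709e-04 -3.03478092e-01 -9.52838175e-01]
call stick [([151.9, 154.2], 0.89, [0.322, 0.315, 0.0]), ([265.1, 157.9], 0.75, [0.48, 0.309, 0.0])]
call stick_tip [([344.0, 167.3], 0.77, [0.591, 0.296, 0.0]), ([102.7, 69.5], 0.56, [0.277, 0.424, 0.0])]
call stick [([294.9, 162.3], 0.78, [0.521, 0.303, 0.0]), ([131.3, 126.5], 0.57, [0.3, 0.353, -0.0])]
```

View pics/w0.png

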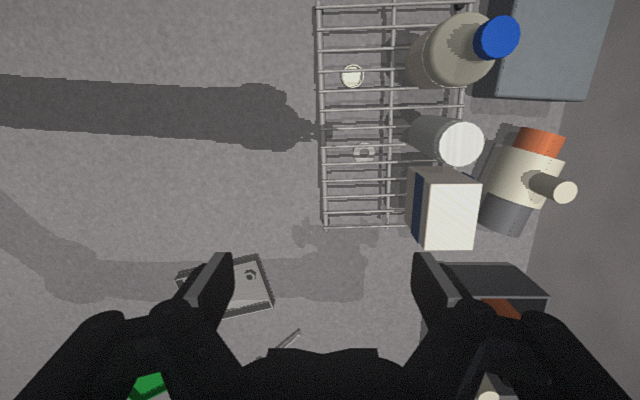

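View pics/w2.png

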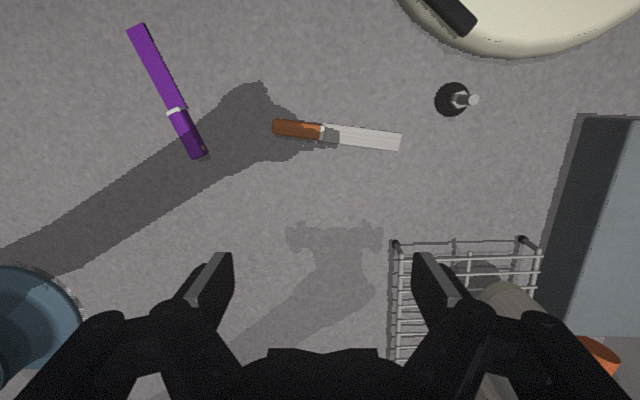

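w0 shows the washer at (363,152), the cap at (352,75), and the front rod running from (318,3) to (325,226). In w2 the stick runs from (273,127) to (401,142). I'll triangulate these and check them with model overlays on zoomed crops.

```bash
cat > ov.py <<'E'
from h import *
import pickle
ps=pickle.load(open("ps.pkl","rb"))
print("stick o",tri([(ps[2],(307.1,126.2)),(ps[3],(265.1,157.9)),(P("side"),(235.9,308.9))]))
print("tip",tri([(ps[2],(387.3,137.3)),(ps[3],(344,167.3)),(P("side"),(206.9,276.6))]))
print("washer",tri([(ps[0],(361.6,151.6)),(ps[1],(397.5,183.2)),(P("scene"),(348.6,229)),(P("side"),(275.9,187.1))]))
print("tray",tri([(P("scene"),(240.4,241.9)),(P("side"),(390.9,170.7))]))
a,b=onz(ps[0],(318.5,3),.037),onz(ps[0],(325,226),.037); print("rod",a,b)
rod_yaw=np.arctan2(a[1]-b[1],a[0]-b[0])-np.pi/2; print("shelf yaw",rod_yaw)
so=np.array([.4805,.311]); yaw=np.arctan2(.296-.311,.5915-.4805); print("stick yaw",yaw)
S=6
def crop(i,c,w=65,h=50):
    im=cv2.imread(f"pics/w{i}.png"); x,y=c; self=(x-w//2,y-h//2)
    return cv2.resize(im[self[1]:self[1]+h,self[0]:self[0]+w],None,fx=S,fy=S,interpolation=cv2.INTER_CUBIC),self
def draw(im,off,p,pts,col):
    q=np.array([(proj(p,X)-off+.5)*S for X in pts]).astype(int); cv2.polylines(im,[q],True,col,1)
c,s=np.cos(yaw),np.sin(yaw)
def box(x0,x1,w,z): return [(so[0]+c*x-s*y,so[1]+s*x+c*y,z) for x,y in [(x0,-w),(x1,-w),(x1,w),(x0,w)]]
t=np.linspace(0,2*np.pi,40)
outs=[]
for i,cc in ((2,(337,134)),(3,(295,164))):
    im,off=crop(i,cc,132,44); im=cv2.resize(im,None,fx=1,fy=1)
    draw(im,off,ps[i],box(-.046,.022,.010,.024),(0,255,0)); draw(im,off,ps[i],box(.022,.126,.012,.007),(255,0,0)); outs.append(im)
row=[]
W=(.682,-.060)
for i,cc in ((0,(361,152)),(1,(397,184))):
    im,off=crop(i,cc,66,50)
    for r in (.018,.007): draw(im,off,ps[i],[(W[0]+r*np.cos(u),W[1]+r*np.sin(u),.005) for u in t],(0,255,0))
    row.append(im)
outs.append(np.hstack(row)); m=np.vstack(outs); print(m.shape)
cv2.imwrite("pics/ov.png",cv2.resize(m,None,fx=.72,fy=.72,interpolation=cv2.INTER_AREA))
E
python3 ov.py
```

```text
stick o (array([ 0.48096324,  0.31178448, -0.00091762]), [0.0008488826482236156, 0.002854982793502281, 0.002852341037929823])
tip (array([0.58877067, 0.29980798, 0.02018422]), [0.0017092953918554782, 0.0006157874577309883, 0.0011085001478978842])
washer (array([ 0.68148029, -0.0559522 ,  0.00245629]), [0.0023734238477134614, 0.00321091730093302, 0.001623185991849455, 0.0010057785742338978])
tray (array([ 0.43876477, -0.30858568,  0.01261735]), [0.005021534577977319, 0.005021534577977315])
rod [0.61361223 0.13716489 0.037     ] [ 0.62331909 -0.17047253  0.037     ]
shelf yaw 0.031542451828158624
stick yaw -0.13432144195296858
(828, 792, 3)
```

View pics/ov.png

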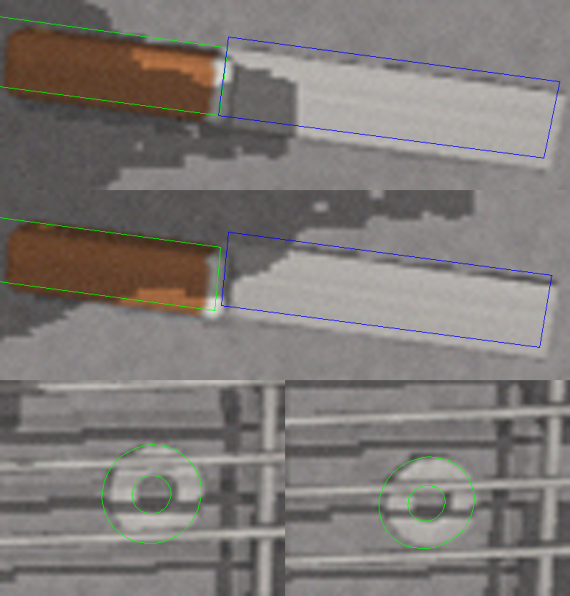

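The strip overlay needs to shift by about 3 mm in -y and 1.5 mm in +x, which puts the stick origin at (0.482,0.308). The washer overlay fits at (0.683,-0.060). Next I'll grip the stick.

```bash
cat >> h.py <<'E'
from scipy.spatial.transform import Rotation as Ro
def Q(yaw): # tool x = -(dir yaw), closes across it
    c,s=np.cos(yaw),np.sin(yaw)
    return Ro.from_matrix(np.array([[-c,-s,0],[-s,c,0],[0,0,-1]])).as_quat()
def F(n=4): return np.mean([np.array(read_ft_force()) for _ in range(n)],0)
E
python3 - <<'E'
from h import *
q=Q(-.134)
move_gripper(.06,110)
move_ptp([.482,.308,.10],q)
f0=F()
movel([.482,.308,.023],speed=.1); print("down",F()-f0)
move_gripper(0.0,110); pause(.2)
print("gap",read_finger_gap(),read_grasp_force())
movel([.482,.308,.123],speed=.15); pause(.3)
print("held",F()-f0,read_ft_torque(),read_finger_gap(),read_time_s(),read_qpos())
shot("side","s1.png"); p=P("side"); t=tip_of("side","stick_tip"); print(t[:2])
p2=P("scene");read_camera("scene"); t2=tip_of("scene","stick_tip"); print(t2[:2])
if t and t2: print(tri([(p,t[0]["at"]),(p2,t2[0]["at"])]))
c,s=np.cos(-.134),np.sin(-.134); X=[.482+.115*c,.308+.115*s,.10]; print("expected",X,proj(p,X),proj(p2,X))
E
```

```text
down [-0.44400536 -0.06478601  1.85899962]
gap 0.01751725621561709 108.8207459449768
held [-0.97419602  0.76780818 -2.24243152] [ 0.00700479 -0.04983517 -0.00521936] 0.01772003634578928 9.7917 [-0.30925315  0.41865506 -0.3957522   1.8744927   0.20274271  0.8894802
  0.63403051]
[{'at': [201.3, 253.6], 'confidence': 0.72}]
[{'at': [391.8, 130.3], 'confidence': 0.52}, {'at': [349.7, 229.6], 'confidence': 0.3}]
(array([0.59706472, 0.294843  , 0.0974437 ]), [0.002731350563235718, 0.0027313505632355945])
expected [np.float64(0.5959690739948874), np.float64(0.2926360756071934), 0.1] [200.91103902 252.37459544] [390.50925202 130.23057888]
```

The stick is held and its tip is where I expected it. Now I'll insert it and press with force feedback.

Run:
```python
from h import *
a=.03; q=Q(a); d=np.array([np.cos(a),np.sin(a),0])
W=np.array([.684,-.060,0]); T=W-.115*d
z=.036
def at(back,z): return T-back*d+np.array([0,0,z])
move_ptp(at(.12,.13),q); 
movel(at(.12,z),speed=.15); pause(.3); f0=F(10); print("f0",f0,read_time_s())
movel(at(0,z),speed=.08); pause(.2); print("in",F(8)-f0)
shot("side","s2.png"); shot("scene","c2.png")
f=0
while z>.020 and f<4.5:
    z-=.001 if z>.030 else .0005
    movel(at(0,z),speed=.02); f=(F(5)-f0)[2]
    if f>1 or abs(z*1000%2)<.1: print(round(z,4),np.round(F(3)-f0,2))
print(z,f,read_eef_pos(),read_time_s())
np.save("st.npy",np.r_[f0,z])
a_=cv2.imread("pics/s2.png")[150:250,200:333]; b_=cv2.imread("pics/c2.png")[170:270,290:423]
cv2.imwrite("pics/m2.png",np.hstack([cv2.resize(x,None,fx=3,fy=4.5) if 0 else cv2.resize(x,(399,300),interpolation=2) for x in (a_,b_)]))
```

```text
f0 [-0.28342841  0.62532279 -1.81846374] 12.475
in [-0.30836752  0.38698712  0.96697301]
0.035 [ 1.61 -0.39  1.39]
0.034 [-0.57 -1.41  2.05]
0.032 [ 0.4  -0.29  1.16]
0.03 [ 0.03 -0.62  1.55]
0.029 [ 0.67 -0.77  2.38]
0.0285 [-1.02  0.06  2.57]
0.028 [-2.23 -1.01  3.96]
0.0275 [-3.47  0.79  7.13]
0.02749999999999999 7.128299413055188 [ 0.56899961 -0.06345741  0.02776291] 17.175
```

View pics/m2.png

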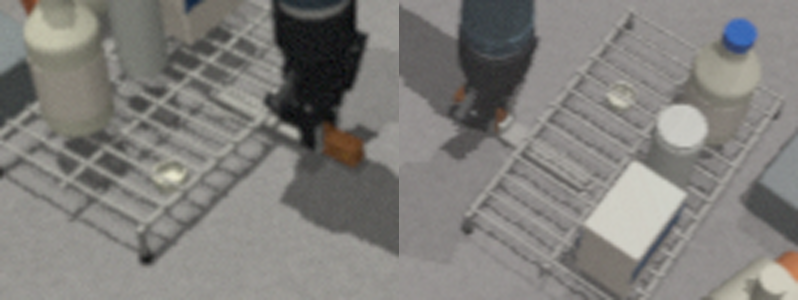

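The views show the strip under the shelf over the washer. Contact came at z≈28.5 mm, which matches the washer top. Now I'll drag with force regulation.

Run:
```python
from h import *
st=np.load("st.npy"); f0=st[:3]; f0[2]+=1.0; z=st[3]
a=.03; q=Q(a); d=np.array([np.cos(a),np.sin(a),0])
T=np.array([.684,-.060,0])-.115*d
back=0; L=[]
while back<.165:
    f=(F(8)-f0)[2]; L.append((round(back*1000),round(z*1000,2),round(f,1),round((F(2)-f0)[0],1)))
    z+=np.clip((f-5.3)*.00012,-.0003,.0005)
    back+=.006 if back<.03 else .010
    movel(T-back*d+[0,0,z],speed=.04)
print(L)
f=F(8)-f0; print(f)
shot("side","s3.png"); shot("scene","c3.png"); ps=P("side"),P("scene")
for c,p in zip(("side","scene"),ps):
    for n in("washer","cap"):
        print(c,n,[(np.round(x["at"]),round(x["confidence"],2),np.round(onz(p,x["at"],.003),3)) for x in look_for(c,n)[:3]])
print(read_eef_pos(),read_time_s())
a_=cv2.imread("pics/s3.png")[150:270,220:380]; b_=cv2.imread("pics/c3.png")[160:280,250:410]
cv2.imwrite("pics/m3.png",np.hstack([cv2.resize(x,(400,300),interpolation=2) for x in (a_,b_)]))
```

```text
[(0, np.float64(27.5), np.float64(6.1), np.float64(-3.5)), (6, np.float64(27.6), np.float64(4.7), np.float64(0.3)), (12, np.float64(27.53), np.float64(5.6), np.float64(0.5)), (18, np.float64(27.56), np.float64(5.6), np.float64(0.8)), (24, np.float64(27.6), np.float64(5.4), np.float64(0.4)), (30, np.float64(27.61), np.float64(5.8), np.float64(1.3)), (40, np.float64(27.67), np.float64(5.8), np.float64(1.0)), (50, np.float64(27.74), np.float64(6.1), np.float64(1.7)), (60, np.float64(27.83), np.float64(6.7), np.float64(1.7)), (70, np.float64(28.0), np.float64(6.6), np.float64(0.3)), (80, np.float64(28.16), np.float64(6.6), np.float64(-0.1)), (90, np.float64(28.31), np.float64(6.3), np.float64(-0.3)), (100, np.float64(28.42), np.float64(4.8), np.float64(-0.1)), (110, np.float64(28.37), np.float64(4.8), np.float64(-0.7)), (120, np.float64(28.31), np.float64(4.3), np.float64(-1.0)), (130, np.float64(28.18), np.float64(5.7), np.float64(-0.4)), (140, np.float64(28.23), np.float64(4.0), np.float64(0.4)), (150, np.float64(28.08), np.float64(5.1), np.float64(-0.3)), (160, np.float64(28.05), np.float64(4.4), np.float64(0.5))]
[ 0.69641033 -0.87911985  4.07526239]
side washer []
side cap [(array([256., 208.]), 0.49, array([0.667, 0.046, 0.003]))]
scene washer []
scene cap [(array([363., 203.]), 0.46, array([0.661, 0.052, 0.003]))]
[ 0.39840075 -0.06859314  0.02777859] 24.575
```

View pics/m3.png

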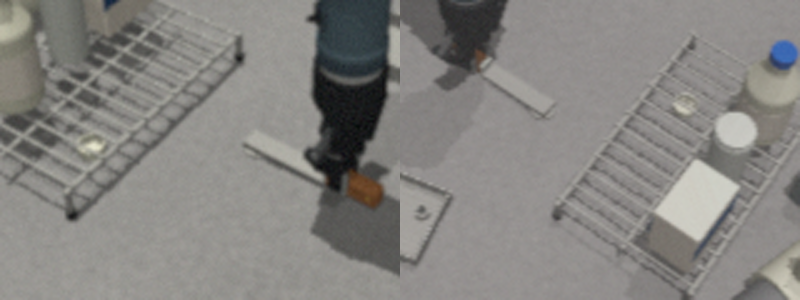

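The washer came out with the sole; it now sits near (0.513,-0.066), and the cap and shelf have not moved. Next I'll lay the stick down and look at the washer and tray.

Run:
```python
from h import *
import pickle
q=Q(.03)
p=np.array(read_eef_pos()); movel([p[0],p[1],.08],speed=.12)
q0=Q(0.2)
move_ptp([.44,.17,.07],q0); pause(.2); f0=F(8)
movel([.44,.17,.027],speed=.08); z=.027; f=0
while z>.0232 and f<3:
    z-=.0008; movel([.44,.17,z],speed=.03); f=(F(5)-f0)[2]
print("lay",z,f)
move_gripper(.05,60); movel([.44,.17,.12],speed=.15)
print(read_time_s())
qq=Q(.0); pl=[]
for i,pos in enumerate([[.50,-.05,.22],[.50,-.10,.24],[.47,-.25,.30],[.43,-.30,.30]]):
    move_ptp(pos,qq); pause(.15); im,pp=shot("wrist",f"x{i}.png"); pl.append(pp)
    for n in (["washer"] if i<2 else ["tray","nut"]):
        for f in (look_for,tip_of):
            r=f("wrist",n); print(i,n,[(np.round(x["at"],1),round(x["confidence"],2),np.round(onz(pp,x["at"],.005),4)) for x in r[:3]])
pickle.dump(pl,open("pl.pkl","wb")); print(read_time_s())
a=np.hstack([cv2.resize(cv2.imread(f"pics/x{i}.png"),(400,250)) for i in(0,1)]);b=np.hstack([cv2.resize(cv2.imread(f"pics/x{i}.png"),(400,250)) for i in(2,3)])
cv2.imwrite("pics/m4.png",np.vstack([a,b]))
```

```text
lay 0.023000000000000007 11.712477163699772
29.475
0 washer [(array([305.8, 179.3]), 0.74, array([ 0.509 , -0.0649,  0.005 ])), (array([114.2, 163.1]), 0.42, array([ 0.4911, -0.2801,  0.005 ]))]
0 washer [(array([303.1, 180.5]), 0.85, array([ 0.5104, -0.068 ,  0.005 ]))]
1 washer [(array([346.5, 173.4]), 0.77, array([ 0.5076, -0.068 ,  0.005 ])), (array([557.9, 131.4]), 0.59, array([0.4574, 0.1753, 0.005 ])), (array([342.6, 286. ]), 0.59, array([ 0.6648, -0.0693,  0.005 ]))]
1 washer [(array([350.1, 176.5]), 0.67, array([ 0.5115, -0.0636,  0.005 ]))]
2 tray [(array([132.3,  28.7]), 0.82, array([ 0.3117, -0.4791,  0.005 ])), (array([275.8, 135. ]), 0.57, array([ 0.4395, -0.3088,  0.005 ]))]
2 tray [(array([126.7,   0. ]), 0.95, array([ 0.2811, -0.4801,  0.005 ])), (array([280.9, 137.9]), 0.88, array([ 0.4433, -0.3021,  0.005 ]))]
2 nut [(array([298.5, 173.1]), 0.61, array([ 0.4922, -0.2792,  0.005 ]))]
2 nut [(array([298.6, 173.2]), 0.64, array([ 0.4923, -0.279 ,  0.005 ])), (array([445.8, 188.1]), 0.23, array([ 0.5134, -0.0693,  0.005 ]))]
3 tray [(array([171.9,  45.6]), 0.87, array([ 0.2907, -0.4851,  0.005 ])), (array([314.9, 166.1]), 0.82, array([ 0.4432, -0.3078,  0.005 ]))]
3 tray [(array([169.5,  38.3]), 0.83, array([ 0.2825, -0.4869,  0.005 ])), (array([314.3, 169.1]), 0.62, array([ 0.4475, -0.3087,  0.005 ]))]
3 nut [(array([336.1, 198. ]), 0.69, array([ 0.4901, -0.2774,  0.005 ]))]
3 nut [(array([333.4, 197. ]), 0.51, array([ 0.4885, -0.2813,  0.005 ]))]
33.2583
```

View pics/m4.png

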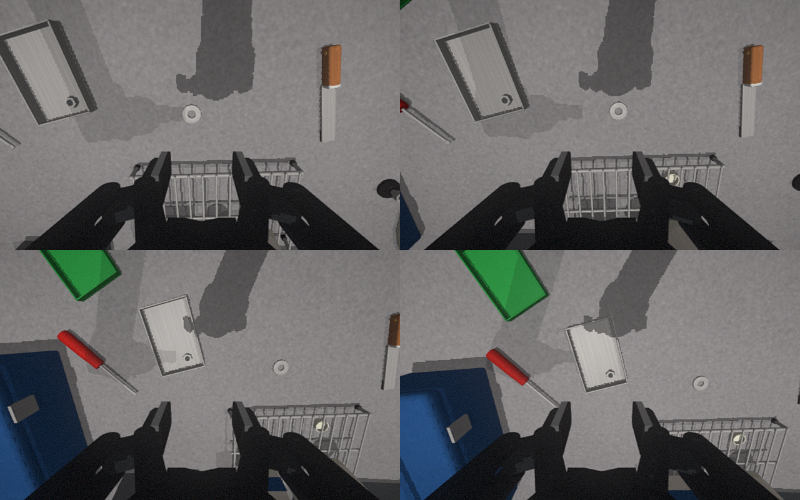

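x0 and x1 show the washer on the open bench at about (307,182) and (349,178), with the stick lying flat at the right. x2 and x3 show the tray, with its nut at the shelf-side end. I'll refine the washer and the tray axis in code, then grasp.

Run:
```python
from h import *
import pickle
pl=pickle.load(open("pl.pkl","rb")); W=[];ob=[]
for i,g in ((0,(307,182)),(1,(349,178))):
    im=cv2.imread(f"pics/x{i}.png",0); c=im[g[1]-25:g[1]+25,g[0]-25:g[0]+25]
    m=(c>np.median(c)+30).astype(np.uint8)
    n,l,s,_=cv2.connectedComponentsWithStats(m); k=1+np.argmax(s[1:,4])
    cn,_=cv2.findContours((l==k).astype(np.uint8),cv2.RETR_EXTERNAL,cv2.CHAIN_APPROX_NONE)
    e=cv2.fitEllipse(cn[0]); px=np.array(e[0])+[g[0]-25,g[1]-25]; ob.append((pl[i],px))
    print(px,e[1],onz(pl[i],px,.004))
X,r=tri(ob); print("tri",X,r)
q=np.array([(567,327),(609,318),(627,380),(585,392)],float); q=(q-[400,250])*1.6
C=np.array([onz(pl[3],x,.024) for x in q]); print(C, C.mean(0))
d=(C[2]+C[3]-C[0]-C[1])/2; print("len",np.linalg.norm(d),"yaw",np.arctan2(d[1],d[0]),"wid",np.linalg.norm(C[1]-C[0]))
```

```text
[307.31825256 182.239048  ] (24.49713706970215, 27.320138931274414) [ 0.51274319 -0.06327737  0.004     ]
[348.90770912 177.17965317] (24.632291793823242, 25.855953216552734) [ 0.51254885 -0.06488368  0.004     ]
tri [ 0.51554008 -0.06383749 -0.00719565] [0.0001853951455159711, 0.00018539514551579048]
[[ 0.3833716  -0.36808703  0.024     ]
 [ 0.36549962 -0.28235685  0.024     ]
 [ 0.49847506 -0.24033136  0.024     ]
 [ 0.52767565 -0.33475202  0.024     ]] [ 0.44375548 -0.30638182  0.024     ]
len 0.1436689948937155 yaw 0.26537511800858427 wid 0.08757323785650235
```

Run:
```python
from h import *
W=[.513,-.064]; q=Q(0.)
move_gripper(.05,60)
move_ptp(W+[.06],q); pause(.2); f0=F(8)
movel(W+[.024],speed=.1); z=.024; f=0
while z>.012 and f<3.5:
    z-=.0008; movel(W+[z],speed=.03); f=(F(5)-f0)[2]
print("touch",z,f)
z+=.0022; movel(W+[z],speed=.03)
move_gripper(0.,60); pause(.2); print("gap",read_finger_gap(),read_grasp_force(),F()-f0,z)
movel(W+[.12],speed=.15); pause(.1); print("gap",read_finger_gap(),read_grasp_force(),read_time_s())
np.save("z.npy",z)
```

```text
touch 0.015200000000000014 7.730638891064474
gap 0.03219003516254745 59.24459382976238 [-2.33196798  0.5671931   9.22857017] 0.017400000000000013
gap 0.03205415885461781 59.484255351126194 39.9333
```

Washer gripped and lifted. Now placing it in the tray's free half.

Run:
```python
from h import *
z0=float(np.load("z.npy")); q=Q(.27); T=[.413,-.315]
move_ptp(T+[.12],q); pause(.2); f0=F(8); print("gap",read_finger_gap())
movel(T+[z0+.012],speed=.12); z=z0+.012; f=0
print(F()-f0)
while z>z0+.0038 and f<3:
    z-=.001; movel(T+[z],speed=.03); f=(F(5)-f0)[2]
print("place",z-z0,f)
movel(T+[z+.001],speed=.03)
move_gripper(.048,40); movel(T+[.12],speed=.12)
move_ptp([.45,-.12,.32],Q(0.)); pause(.2)
shot("wrist","y0.png"); shot("side","y1.png"); 
p=P("wrist"); print([(np.round(x["at"]),np.round(onz(p,x["at"],.008),3),x["confidence"]) for x in look_for("wrist","washer")])
print(read_time_s())
a=cv2.imread("pics/y0.png");b=cv2.imread("pics/y1.png")
cv2.imwrite("pics/m5.png",np.vstack([np.hstack([cv2.resize(a,(400,250)),cv2.resize(b,(400,250))]),np.hstack([cv2.resize(a[0:200,60:380],(400,250)),cv2.resize(b[130:230,340:500],(400,250))])]))
```

```text
gap 0.03191919728036223
[-0.46300313  1.49378539  0.19375307]
place 0.003999999999999993 3.1004450008455704
[(array([181., 123.]), array([ 0.404, -0.317,  0.008]), 0.89), (array([610., 293.]), array([0.68 , 0.36 , 0.008]), 0.64)]
47.05
```

View pics/m5.png

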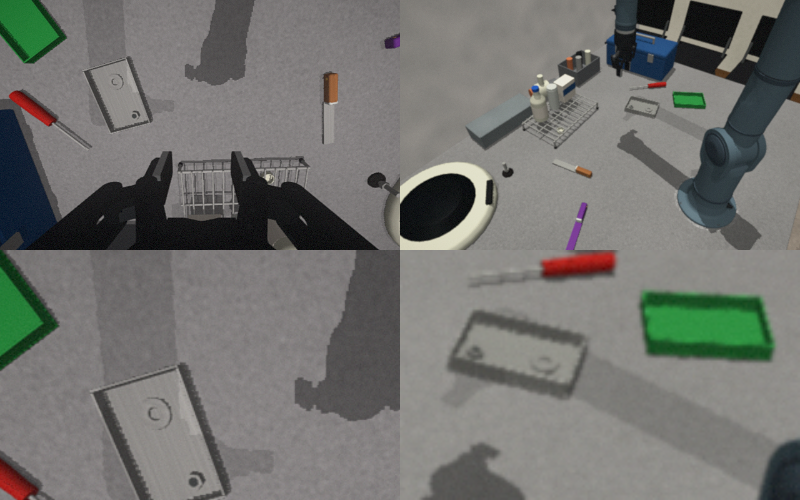

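The picture shows the washer flat in the tray at about (181,123) in the wrist view, with the nut beside it. The stick lies flat on the bench, clear of the shelf, and the other things are undisturbed.

```bash
python3 -c "
from bench import *
print(sign_off())"
```

```text
the job is handed in; nothing more can be done
None
```

The washer is in the steel tray with the nut, the stick lies flat on the bench clear of the shelf, and the job was handed in at about 47 s with nothing else visibly moved; the press on the washer read about 4–7 N throughout.

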